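# Snap a filter cartridge into the clip stand

### The arm

A 6-joint arm with a two-finger parallel gripper is mounted at the origin on the work surface. World frame = base frame: x ahead of the robot, y to its left, z up, the work surface at z = 0. Lengths are in m, angles in rad, forces in N, time in s.
With the tool pointing down it reaches from about 0.325 to 0.925 m from the base axis. Payload 3.1 kg.
Tool frame: the origin (TCP) lies between the finger pads; the fingertips stand 25 mm ahead of it and the grasp point (between the pads) lies 6 mm ahead of it; z points along the fingers, y is the line along which they close (so a half turn about z gives the same grasp; the last joint's range is limited). The gripper opens to 85 mm and grips with 20 to 120 N. Pads are 22 mm wide; open, the fingers measure 114 mm over their backs; the gripper's body (76 mm by 85 mm) begins 54 mm behind the grasp point. The pads swing forward as they close: fully open they stand 13 mm farther back than shut.
Start: joints at [-1.351, 0.217, 1.613, -0, 1.311, -0.112], TCP at [0.204, -0.591, 0.256] pointing down, gripper open.
Joint ranges: [-2.75, 2.75], [-0.78, 2.1], [0.31, 2.55], [-1.13, 4.27], [0.13, 2.63], [-2.58, 2.58]. Speed limits (rad/s): [2.79, 2.79, 3.14, 3.14, 3.14, 3.14].

### API

Orientations are given as a unit quaternion [w, x, y, z].
In Python, from workcell import monitor, optics, close_job, models gives the robot as it stands.
- The arm moves only by the tool drive_tool, never from a script. Its argument "rows" is a list of rows, each a list of 7 numbers: the opening, from 0 (shut) to 1 (fully open), then the shift along the tool's x, y, z in units of 0.5 m (1.0 is 0.5 m), then the turn, a rotation vector about the tool's x, y, z in units of 45 degrees (1.0 is 45 degrees). In form: [[fingers, x, y, z, wx, wy, wz], ...]. A call has 1 to 10 rows; each row is the pose to reach, as a shift and turn from the pose commanded when the call began, along the tool's axes at that moment; what a row does not reach only later rows make up. A row lasts 1/10 s, in which the tool goes at most 50 mm and 8.59 degrees, less where a joint would pass 70% of its speed; a pose out of reach is approached as far as the arm can. A call with a number of a shift or a turn outside -1 to 1 is refused whole. A call with a gripper value outside its range is refused whole. The fingers move at their own pace and stop on an object; "newtons" is the grip in N (left out, the last holds). Time passes only in rows, so rows that repeat a pose let the fingers close. It gives the time, the measured TCP pose, the force, the opening and the grip force at its end, in the units of the state.
- monitor.get_state(): the state, without advancing time (a new reading comes with each control period).
- optics.grab_frame(name): name is "side" or "top"; returns a dict with "color" (384x512x3 uint8, red, green, blue), "z_map" (384x512 float32, m along the optical axis (not along the pixel's ray), 0 where there is no reading), "vfov" (degrees; the focal length in pixels is half the picture's height over the tangent of half this angle, whatever the lens; pixels are square), "cx", "cy" (the principal point, pixels), "k1" (the pictures are not rectified: a ray, as slopes to the right and down, at radius r is drawn at 1 + k1 r^2 times it, then the intrinsics apply), "rvec" (rotation vector, rad) and "tvec" (3), from world to camera coordinates, as OpenCV has them. Camera axes: x right, y down, z forward; pixel columns grow to the right and rows downward; lengths in m; the calibration is good to about 2 mm. A picture is of the moment at which its call begins.
- close_job(): hands the job in; it is judged then, once.
Trained networks look in a picture, given as the dict that the camera call returned (one of the last four; its "shot" number tells which), for a name from the list of things; names that differ only in an ending like _2 or _b are one class to them, and where a whole thing is asked for, a point or a joint stands for the part that bears it (a point fixed in the world has none). Each returns a list of dicts, best first, with "confidence" (0 to 1); they miss things now and then, are a little off and sometimes report something else, mostly with a low value. They report only what shows in the picture. A call takes as long as a camera call. They do not tell look-alikes from the thing itself.
- models.look_for(picture, thing): "extent" ([centre column, centre row, width, height] in pixels, round what is visible of it).
- models.cut_out(picture, thing): "mask" (384x512 bool, what is visible of it) and "extent" ([centre column, centre row, width, height] in pixels, round what is visible of it).
- models.landmark_of(picture, thing): "location" ([column, row] in pixels: a listed point, or the origin of a listed thing).
The state is a dict: "t": time; "joint_positions": joint angles; "qd": joint speeds; "tau": joint torques, N m; "ee_pos": TCP position; "orientation": TCP orientation; "ft_force": force on the tool from outside, world axes, zero at the start; "moment": the same for the moment, N m; "width": finger opening in m; "gripper_force": force on a finger pad.
Only numpy, scipy, OpenCV 4.12 (cv2) and the standard library are available. Lean on these libraries where they do the work, as an engineer would, in place of code of your own. Each camera call takes 0.05 s, during which the arm holds its last target. There are 200 camera calls.

### The job

Take the red-capped filter cartridge from the wooden rest and press it, level, down between the two spring clips of the clip stand until it snaps fully home on its saddles under both clips, then let go. It is thin-walled: never push it against the stand with more than 15 N. Leave the blue-capped cartridge and the other things on the bench where they are.

Things in the scene. Friction and masses are not known exactly. Their poses are not given: they have to be found in the camera images.
- red_cartridge: Cartridge to be fitted: pale tube with red end caps and centre band, 30 mm diameter, 120 mm long, 140 to 280 g. Origin at its centre, on its axis; its y is the long axis. Each end has a 6 mm, 45 degree chamfer down to a flat face of 18 mm diameter. Starts level in one place of the rest, axis 41 mm above the table, up to 4 mm off along y. Both ways round are equal.
- blue_cartridge: The same cartridge with blue caps, lying in the other place of the rest; leave it there.
- rest: Fixed wooden rest, left or right of the robot: base 200 mm (its x) by 120 mm (its y), 12 mm thick. Two places, at x = -50 and +50 mm, each with V saddles (9 mm wide, at y = -32 and +32 mm) that carry a cartridge along y. Origin at the centre of its underside, on the table.
- stand: The clip stand, fixed: grey foot 110 mm (its x) by 160 mm (its y), 12 mm thick, an aluminium deck on two columns with white V saddles (9 mm wide, at y = -32 and +32 mm) and a bright upright spring clip at each y end. Origin at the centre of its underside, on the table. A fitted cartridge lies along its y, centred over the origin.
- stand_center (a point): Centre of the stand's foot, on its top face, 12 mm above the table. The deck above it, with saddles and clips, was set to some height by the last user and clamped; this is not reported: a cartridge fully home has its axis 70 to 111 mm above the table. The deck's face is 26 mm below that axis, the clips' brass beads (6 mm diameter) 14 mm above it, the clips' tops 29 mm.
- clip_left (a joint): Angle (rad) of the clip at the stand's +y end: 0 at rest, grows as it bends outwards (stop 0.16); 0.11 with an end face on its bead, about 0.03 with the cartridge home. The chamfers meet the beads with the axis 28 mm above home; the push peaks within 8 mm, then is a few N while the ends slide between the beads, and from 4 mm above home the clips pull it down. On the saddles it rises steeply.
- clip_right (a joint): The same for the clip at the stand's -y end. Pushing both clips open takes about 6 to 12 N in all. Pivot 50 mm below the bead.
- red_cap: Loose red screw cap, 36 mm diameter, 14 mm high; bystander, origin under its centre.
- petri_dish: Closed glass dish, 70 mm diameter, 14 mm high; bystander, origin under its centre.
- green_cup: Green cup, 72 mm diameter, 85 mm high; bystander, origin under its centre.
- sample_jar: Glass jar with blue cap, 60 mm diameter, 70 mm high; bystander, origin under its centre.
- beaker: Glass beaker, 68 mm diameter, 90 mm high; bystander, origin under its centre.
- amber_bottle: Amber bottle, 64 mm diameter, 150 mm high; bystander, origin under its centre.
Not all that is in view belongs to the job. Several things look just like the rest: the one meant starts farthest to the robot's right.

How it is judged:
On the way:
1. the red-capped cartridge has been lifted clear of the rest (z of red_cartridge in the frame of rest above 0.07 m), for 0.1 s.
At the end, for the whole second after the job is handed in: The red-capped cartridge lies at rest on the stand's saddles: centred within 4 mm, along the stand's y axis within 0.04 rad (level too), axis 66 to 112.5 mm above the table, both clips closed over its ends (each below 0.075 rad, at least one above 0.02 rad) (x of red_cartridge in the frame of stand between -0.004 and 0.004 m and y of red_cartridge in the frame of stand between -0.004 and 0.004 m and z of red_cartridge in the frame of stand between 0.066 and 0.1125 m and angle between the y axis of red_cartridge and the y axis of stand, either way round below 0.04 rad and value of joint each of clip_left, clip_right below 0.075 rad and linear speed of red_cartridge below 0.02 m/s and value of joint any of clip_left, clip_right above 0.02 rad); the robot touches nothing.
It fails at once if the red-capped cartridge is pressed too hard against the stand (all its contacts there together above 25 N, which is a push of some 16 N on the V saddles) (contact force between red_cartridge and stand above 25 N).
It fails at once if the robot pushes on the stand itself with more than 25 N (contact force between the arm and stand above 25 N).
It fails at once if the blue-capped cartridge is displaced by more than 15 mm (distance of blue_cartridge from where it was at the start of the episode above 0.015 m).
It fails at once if another thing on the bench is displaced by more than 30 mm (distance of any of red_cap, petri_dish, green_cup, sample_jar, beaker, amber_bottle from where it was at the start of the episode above 0.03 m).
It also fails if it takes over 61 s, if anything falls off the work surface, if the arm or the gripper's body presses on something with over 40 N, if the wrist force passes 120 N, or if a joint passes its speed limit or range.

## Working session

There is one attempt and no reset: what is moved stays moved. The work goes in short steps, Python scripts to look and compute and a tool call to move; the robot and the scene stay as the last step left them, time stands still between calls to the robot, and variables do not carry over. Pictures are saved under pics/ and viewed, at most 10 in all, crops included, and the job is handed in when it is done.

Besides the shell and the picture viewer there is one more tool, called after "Call:" as name(argument=value, ...) on one line, values as JSON. drive_tool: Moves the arm, as the interface text tells. Its arguments: {"type":"object","properties":{"rows":{"type":"array"},"newtons":{"type":"number"}},"required":["rows"]}

```bash
mkdir -p pics; ls; cat > h.py <<'E'
import numpy as np,cv2
from scipy.spatial.transform import Rotation as R
from workcell import monitor,optics,close_job,models
def K(p):
    f=p["color"].shape[0]/2/np.tan(np.radians(p["vfov"])/2); return f
def ray(p,px):
    # undistorted slopes
    f=K(p); d=(np.atleast_2d(px).astype(float)-[p["cx"],p["cy"]])/f; u=d.copy()
    for _ in range(20): u=d/(1+p["k1"]*(u**2).sum(1,keepdims=True))
    return np.c_[u,np.ones(len(u))]
def cam(p):
    M=R.from_rotvec(p["rvec"]).as_matrix(); return M,-M.T@np.array(p["tvec"])
def at_z(p,px,z):
    M,c=cam(p); d=ray(p,px)@M; return c+d*((z-c[2])/d[:,2])[:,None]
def cloud(p,mask=None):
    z=p["z_map"]; m=(z>0)&(True if mask is None else mask)
    v,u=np.nonzero(m); M,c=cam(p)
    return c+(ray(p,np.c_[u,v])*z[v,u][:,None])@M, np.c_[u,v]
def save(p,n): cv2.imwrite("pics/"+n,p["color"][...,::-1])
E
python3 - <<'E'
from h import *
print(monitor.get_state())
for n in ("side","top"):
    p=optics.grab_frame(n); save(p,n+"1.png"); M,c=cam(p); print(n,c,M[2],p["vfov"],p["k1"])
    for t in ["red_cartridge","blue_cartridge","rest","stand","stand_center"]:
        for d in models.landmark_of(p,t)[:4]:
            print(t,round(d["confidence"],2),np.round(d["location"],1),at_z(p,d["location"],{"red_cartridge":.041,"blue_cartridge":.041,"stand_center":.012}.get(t,0)).round(3))
E
```

```text
pics
{'t': 0.0, 'joint_positions': array([-1.35119115e+00,  2.17755774e-01,  1.61497797e+00, -1.40293031e-05,
        1.31131188e+00, -1.12212377e-01]), 'qd': array([-0.00036609,  0.00232556,  0.00077204,  0.00087654,  0.00049238,
       -0.00083332]), 'tau': array([ 1.06500477e-04, -3.96839297e+01, -3.03854299e+01, -8.53173992e-05,
        9.75105475e-03,  6.79324287e-06]), 'ee_pos': array([ 0.2034399 , -0.59013609,  0.25494432]), 'orientation': array([-1.22434961e-03,  9.86267639e-01,  1.65150357e-01, -7.25938140e-05]), 'ft_force': array([ 0.6576714 ,  0.15240705, -0.23353963]), 'moment': array([-0.01169955,  0.00949202,  0.0133633 ]), 'gripper_force': 0.0, 'width': 0.08565623704289806}
side [-0.05091937  0.63324098  0.88913003] [ 0.46563275 -0.54438498 -0.69773286] 50.84925744451839 -0.0485806342421554
red_cartridge 0.89 [177.3 235. ] [[0.582 0.235 0.041]]
blue_cartridge 0.93 [210.4 246.3] [[0.484 0.205 0.041]]
blue_cartridge 0.55 [181.  235.2] [[0.574 0.229 0.041]]
rest 0.79 [214.9 359.7] [[0.277 0.409 0.   ]]
rest 0.71 [197.5 253.3] [[0.52  0.225 0.   ]]
stand 0.78 [282.4 161. ] [[ 0.577 -0.237  0.   ]]
stand 0.5 [297.2 133.3] [[ 0.631 -0.399  0.   ]]
stand_center 0.55 [276.5 156. ] [[ 0.6   -0.234  0.012]]
top [ 0.28284644 -0.01734519  1.48677376] [ 0.13765154  0.0035067  -0.99047451] 44.46749219844946 -0.14942926182365074
red_cartridge 0.9 [180.7 164.1] [[0.578 0.233 0.041]]
blue_cartridge 0.79 [184.8 194.4] [[0.481 0.217 0.041]]
rest 0.73 [186.5 185.6] [[0.516 0.219 0.   ]]
rest 0.62 [123.4 261.2] [[0.27  0.415 0.   ]]
stand 0.7 [325.5 166.3] [[ 0.584 -0.228  0.   ]]
stand_center 0.77 [327.4 165.3] [[ 0.585 -0.233  0.012]]
```

View pics/top1.png

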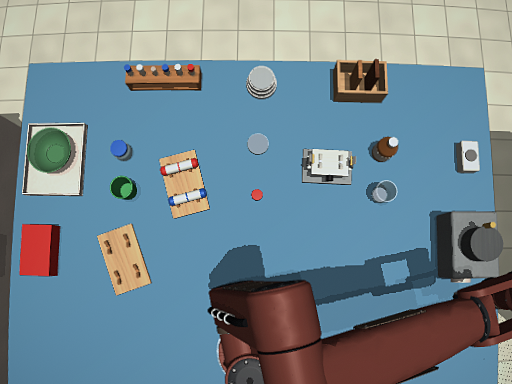

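View pics/side1.png

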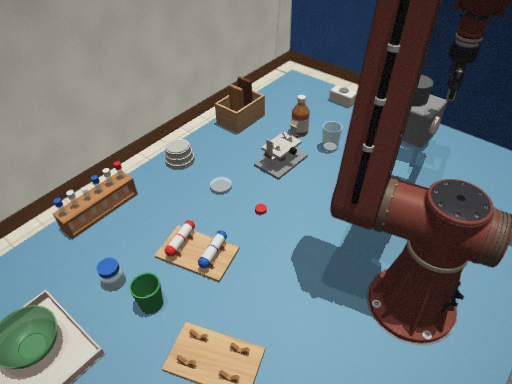

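The top view shows the rest with the red cartridge at (180,166) and the blue one at (188,197). The empty look-alike rest is at (123,260), the stand at (328,165), the amber bottle at (385,150) and the beaker at (383,190). Next I measure the cartridge and the stand from depth.

```bash
python3 - <<'E'
from h import *
P={n:optics.grab_frame(n) for n in ("top","side")}
for n,p in P.items():
    for t in ["red_cartridge","blue_cartridge","stand","rest"]:
        ds=models.cut_out(p,t)
        if not ds: print(n,t,"none"); continue
        if t=="rest": ds=sorted(ds,key=lambda d:-d["extent"][0])[:1] if n=="top" else ds[:2]
        else: ds=ds[:1]
        for d in ds:
            X,uv=cloud(p,d["mask"]); 
            lo={"red_cartridge":.03,"blue_cartridge":.03,"stand":.03,"rest":.004}[t]
            hi={"red_cartridge":.07,"blue_cartridge":.07,"stand":.2,"rest":.02}[t]
            k=(X[:,2]>lo)&(X[:,2]<hi); Y=X[k]
            r=cv2.minAreaRect(Y[:,:2].astype(np.float32)*1000)
            print(n,t,round(d["confidence"],2),len(X),len(Y),"rect",np.round(r[0],1),np.round(r[1],1),round(r[2],1),"z pct",np.percentile(Y[:,2],[5,50,95,99]).round(4))
            if t=="stand":
                print(" hist",np.histogram(X[:,2],bins=np.arange(-.005,.15,.005)))
                f=X[(X[:,2]>.006)&(X[:,2]<.018)]; r=cv2.minAreaRect(f[:,:2].astype(np.float32)*1000); print(" foot",r)
                np.save(n+"_stand.npy",np.c_[X,uv])
    c=p["color"]; d=models.cut_out(p,"stand")[0]["extent"]; x,y=int(d[0]),int(d[1])
    cv2.imwrite("pics/st_"+n+".png",cv2.resize(c[y-35:y+35,x-40:x+40,::-1],None,fx=8,fy=8,interpolation=cv2.INTER_CUBIC))
E
python3 -c "
import cv2,numpy as np
a=cv2.imread('pics/st_top.png');b=cv2.imread('pics/st_side.png')
c=np.hstack([cv2.resize(a,(400,350)),cv2.resize(b,(400,350))]);cv2.imwrite('pics/st.png',c)"
```

```text
top red_cartridge 0.76 341 332 rect [569.7 240.6] [ 28.7 118. ] 16.0 z pct [0.0457 0.0536 0.0603 0.0627]
top blue_cartridge 0.75 301 300 rect [473.4 209.7] [ 27.  119.6] 13.5 z pct [0.049  0.0547 0.0596 0.0626]
top stand 0.98 1714 1125 rect [ 574.3 -230.3] [140.1  97.7] 89.0 z pct [0.0679 0.0762 0.1187 0.128 ]
 hist (array([  4,  19, 164, 316,  82,   4,   0,   0,   0,   0,   0,   0,  11,
        30,  42, 331, 447,  85,  25,  40,  14,   5,   2,   8,  36,  26,
        17,   6,   0,   0]), array([-0.005,  0.   ,  0.005,  0.01 ,  0.015,  0.02 ,  0.025,  0.03 ,
        0.035,  0.04 ,  0.045,  0.05 ,  0.055,  0.06 ,  0.065,  0.07 ,
        0.075,  0.08 ,  0.085,  0.09 ,  0.095,  0.1  ,  0.105,  0.11 ,
        0.115,  0.12 ,  0.125,  0.13 ,  0.135,  0.14 ,  0.145]))
 foot ((581.09912109375, -231.20751953125), (158.77432250976562, 109.2090072631836), 87.72388458251953)
top rest 0.9 1590 1493 rect [521.6 228.3] [202.8 123.2] 15.6 z pct [0.007  0.0122 0.0174 0.0191]
side red_cartridge 0.74 411 407 rect [567.  241.4] [ 29.  116.3] 15.8 z pct [0.0402 0.0521 0.0567 0.0578]
side blue_cartridge 0.9
[... 244 characters left out ...]
4,   3,   0,  10,
        25,  58, 218, 254,  46,  30,  35,  27,  17,  11,  13,  24,  13,
        16,   1,   0,   0]), array([-0.005,  0.   ,  0.005,  0.01 ,  0.015,  0.02 ,  0.025,  0.03 ,
        0.035,  0.04 ,  0.045,  0.05 ,  0.055,  0.06 ,  0.065,  0.07 ,
        0.075,  0.08 ,  0.085,  0.09 ,  0.095,  0.1  ,  0.105,  0.11 ,
        0.115,  0.12 ,  0.125,  0.13 ,  0.135,  0.14 ,  0.145]))
 foot ((578.161865234375, -264.069580078125), (227.8026580810547, 112.13247680664062), 86.69501495361328)
side rest 0.75 4367 3930 rect [277.3 411.6] [200.8 120.9] 20.8 z pct [0.0093 0.012  0.015  0.0175]
side rest 0.62 2091 1849 rect [520.7 225.8] [201.8 123.4] 15.5 z pct [0.0078 0.0112 0.0141 0.0157]
```

View pics/st.png

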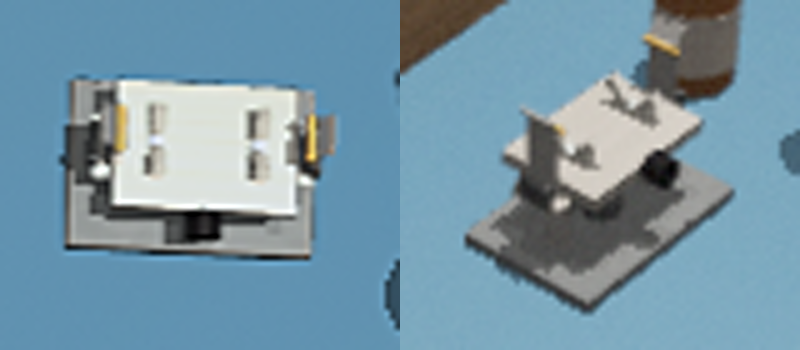

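The stand crop shows an intact clip at each y end and brass beads at its left and right edges. The deck face is at z ≈ 0.075–0.076, so the home axis is at about 0.101–0.102. Now a planner helper and a finer stand estimate.

```bash
cat >> h.py <<'E'
def plan(pos,yaw,s=None):
    "one row's shift/turn (tool axes, row units) from the present pose to TCP pos, tool x at yaw deg, pointing down"
    s=s or monitor.get_state(); q=s["orientation"]; R0=R.from_quat([q[1],q[2],q[3],q[0]])
    a=np.radians(yaw); T=R.from_matrix(np.array([[np.cos(a),np.sin(a),0],[np.sin(a),-np.cos(a),0],[0,0,-1]]))
    d=R0.inv().apply(np.array(pos)-s["ee_pos"])/.5; w=np.degrees((R0.inv()*T).as_rotvec())/45
    x=R0.apply([1,0,0]); print("t",round(s["t"],2),"pos",s["ee_pos"].round(4),"yaw",np.degrees(np.arctan2(x[1],x[0])).round(2),"F",s["ft_force"].round(1),"w",round(s["width"],4))
    print("row",d.round(4),w.round(4)); return d,w
E
python3 - <<'E'
from h import *
for n in("top","side"):
    A=np.load(n+"_stand.npy"); X=A[:,:3]
    k=(abs(X[:,0]-.58)<.09)&(abs(X[:,1]+.231)<.11); X=X[k]
    for nm,a,b in(("deck",.070,.082),("foot",.006,.018),("tops",.112,.14)):
        Y=X[(X[:,2]>a)&(X[:,2]<b)]; r=cv2.minAreaRect(Y[:,:2].astype(np.float32)*1000); print(n,nm,len(Y),[np.round(v,1) for v in r],np.median(Y[:,2]).round(4))
    Y=X[X[:,2]>.112]
    for sg in(1,-1):
        y=Y[(Y[:,1]+.231)*sg>0]; print("  clip",sg,y.mean(0).round(4),y.min(0).round(4),y.max(0).round(4))
# beads: brass-coloured pixels
for n in("top","side"):
    p=optics.grab_frame(n); m=models.cut_out(p,"stand")[0]["mask"]; hsv=cv2.cvtColor(p["color"],cv2.COLOR_RGB2HSV)
    b=m&(hsv[...,0]>12)&(hsv[...,0]<30)&(hsv[...,1]>110)&(hsv[...,2]>110)
    k,lab,st,ce=cv2.connectedComponentsWithStats(b.astype(np.uint8))
    for i in range(1,k):
        if st[i,4]>4: print(n,"bead",st[i],at_z(p,ce[i],.1155).round(4))
plan([.569,.241,.2],105.7)
E
```

```text
top deck 832 [array([ 574.3, -230.3]), array([140.1,  97.7]), np.float64(89.0)] 0.0757
top foot 539 [array([ 581.1, -231.2]), array([158.8, 109.2]), np.float64(87.7)] 0.0116
top tops 92 [array([ 582.7, -231.4]), array([135.5,  28.8]), np.float64(88.9)] 0.1202
  clip 1 [ 0.5846 -0.1708  0.1218] [ 0.5694 -0.1782  0.1125] [ 0.5981 -0.1638  0.1335]
  clip -1 [ 0.5799 -0.2921  0.1213] [ 0.5671 -0.2991  0.1139] [ 0.593  -0.2854  0.1337]
side deck 496 [array([ 571.7, -230.5]), array([145. ,  98.8]), np.float64(88.4)] 0.0754
side foot 651 [array([ 580. , -231.6]), array([162.7, 112.1]), np.float64(86.7)] 0.0111
side tops 62 [array([ 579.9, -233.1]), array([139.6,  27.1]), np.float64(88.3)] 0.1196
  clip 1 [ 0.5799 -0.1698  0.1192] [ 0.5697 -0.1763  0.1122] [ 0.5953 -0.1633  0.1298]
  clip -1 [ 0.5786 -0.2955  0.1212] [ 0.5647 -0.3031  0.1133] [ 0.5915 -0.2865  0.1301]
top bead [312 154   2   9  13] [[ 0.5839 -0.1738  0.1155]]
top bead [350 156   2   9  13] [[ 0.5783 -0.2882  0.1155]]
side bead [290 124   7   4   8] [[ 0.5773 -0.2916  0.1155]]
t 1.4 pos [ 0.2036 -0.5909  0.2563] yaw 19.01 F [ 0.4 -0.7 -0.5] w 0.0854
row [ 1.2328 -1.3351  0.1126] [ 0.     -0.     -1.9265]
```

Call:
drive_tool(rows=[[1,0.617,-0.668,0,0,0,-0.96],[1,0.617,-0.668,0,0,0,-0.96],[1,0.617,-0.668,0,0,0,-0.96],[1,0.617,-0.668,0,0,0,-0.96],[1,0.617,-0.668,0,0,0,-0.96],[1,0.617,-0.668,0,0,0,-0.96],[1,0.617,-0.668,0,0,0,-0.96],[1,0.617,-0.668,0,0,0,-0.96],[1,0.617,-0.668,0,0,0,-0.96],[1,0.617,-0.668,0,0,0,-0.96]], newtons=60)

```text
t: 2.4
ee_pos: [0.3878, -0.17, 0.2565]
orientation: [-0.0, 0.854, 0.52, 0.001]
ft_force: [0.3, 0.3, -0.8]
width: 0.0852
gripper_force: 0.0
```

```bash
python3 -c "
from h import *
plan([.569,.241,.14],105.7)"
```

```text
t 2.4 pos [ 0.3878 -0.17    0.2565] yaw 62.62 F [ 0.3  0.3 -0.8] w 0.0852
row [ 0.896  -0.0563  0.235 ] [ 0.0015 -0.0027 -0.9574]
```

Call:
drive_tool(rows=[[1,0.896,-0.056,0,0,0,-0.957],[1,0.896,-0.056,0,0,0,-0.957],[1,0.896,-0.056,0,0,0,-0.957],[1,0.896,-0.056,0,0,0,-0.957],[1,0.896,-0.056,0,0,0,-0.957],[1,0.896,-0.056,0,0,0,-0.957],[1,0.896,-0.056,0.1,0,0,-0.957],[1,0.896,-0.056,0.2,0,0,-0.957],[1,0.896,-0.056,0.235,0,0,-0.957],[1,0.896,-0.056,0.235,0,0,-0.957]])

```text
t: 3.4
ee_pos: [0.5715, 0.2358, 0.1373]
orientation: [0.0, 0.607, 0.795, 0.0]
ft_force: [1.0, -0.5, 0.3]
width: 0.0853
gripper_force: 0.0
```

```bash
python3 -c "
from h import *
plan([.569,.241,.046],105.7)
p=optics.grab_frame('side');c=p['color'][170:310,110:290,::-1]
cv2.imwrite('pics/g1.png',cv2.resize(c,None,fx=4,fy=4))"
```

```text
t 3.4 pos [0.5715 0.2358 0.1373] yaw 105.31 F [ 1.  -0.5  0.3] w 0.0853
row [ 0.0114 -0.0021  0.1825] [ 0.0005  0.0004 -0.0087]
```

View pics/g1.png

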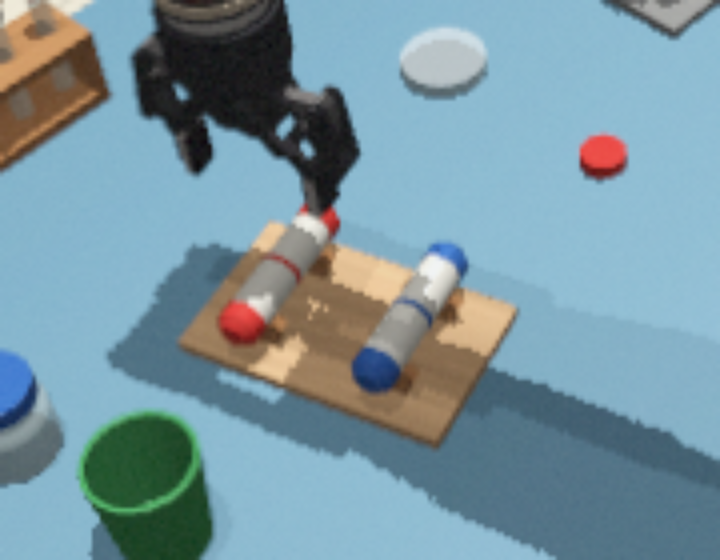

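The gripper is above the red cartridge (centre band near crop (275,265)), with its fingers on either side. The pose hadn't settled, so I descend partway and re-plan.

Call:
drive_tool(rows=[[1,0,0,0.05,0,0,0],[1,0,0,0.08,0,0,0],[1,0,0,0.08,0,0,0]])

```text
t: 3.75
ee_pos: [0.5685, 0.2333, 0.0957]
orientation: [-0.002, 0.607, 0.795, -0.003]
ft_force: [-1.4, -0.1, 0.0]
width: 0.0855
gripper_force: 0.0
```

```bash
python3 -c "
from h import *
plan([.569,.241,.046],105.7)"
```

```text
t 3.75 pos [0.5685 0.2333 0.0957] yaw 105.24 F [-1.4 -0.1  0. ] w 0.0855
row [0.0146 0.0057 0.0994] [-0.0081  0.0003 -0.0103]
```

Call:
drive_tool(rows=[[1,0.014,0.003,0,0,0,-0.01],[1,0.014,0.003,0.04,0,0,-0.01],[1,0.014,0.003,0.08,0,0,-0.01],[1,0.014,0.003,0.099,0,0,-0.01],[1,0.014,0.003,0.099,0,0,-0.01]])

```text
t: 4.25
ee_pos: [0.5697, 0.2417, 0.0491]
orientation: [-0.0, 0.604, 0.797, -0.0]
ft_force: [-0.1, -0.6, 0.7]
width: 0.0852
gripper_force: 0.0
```

```bash
python3 -c "
from h import *
plan([.569,.241,.046],105.7)"
```

```text
t 4.25 pos [0.5697 0.2417 0.0491] yaw 105.72 F [-0.1 -0.6  0.7] w 0.0852
row [-0.0009 -0.0018  0.0062] [-0.0014 -0.      0.0004]
```

Call:
drive_tool(rows=[[1,0,0,0.004,0,0,0],[0,0,0,0.004,0,0,0],[0,0,0,0.004,0,0,0],[0,0,0,0.004,0,0,0],[0,0,0,0.004,0,0,0],[0,0,0,0.004,0,0,0],[0,0,0,0.004,0,0,0],[0,0,0,0.004,0,0,0]], newtons=60)

```text
t: 5.05
ee_pos: [0.5698, 0.2418, 0.048]
orientation: [-0.0, 0.604, 0.797, -0.001]
ft_force: [-2.9, -2.1, 5.1]
width: 0.0281
gripper_force: 58.9
```

Call:
drive_tool(rows=[[0,0,0,-0.04,0,0,0],[0,0,0,-0.1,0,0,0],[0,0,0,-0.2,0,0,0],[0,0,0,-0.3,0,0,0],[0,0,0,-0.34,0,0,0],[0,0,0,-0.34,0,0,0]])

```text
t: 5.65
ee_pos: [0.5731, 0.2428, 0.2224]
orientation: [0.003, 0.604, 0.797, 0.004]
ft_force: [0.6, -0.0, -1.5]
width: 0.0284
gripper_force: 59.6
```

```bash
python3 -c "
from h import *
plan([.5808,-.2312,.21],87.3)"
```

```text
t 5.65 pos [0.5731 0.2428 0.2224] yaw 105.73 F [ 0.6 -0.  -1.5] w 0.0284
row [-0.9167 -0.2424  0.0222] [ 0.0127 -0.0024  0.4095]
```

Call:
drive_tool(rows=[[0,-0.07,-0.018,0,0,0,0.04],[0,-0.16,-0.042,0,0,0,0.08],[0,-0.25,-0.066,0,0,0,0.12],[0,-0.34,-0.09,0,0,0,0.16],[0,-0.43,-0.114,0,0,0,0.2],[0,-0.52,-0.138,0,0,0,0.24],[0,-0.61,-0.162,0,0,0,0.28],[0,-0.7,-0.186,0,0,0,0.32],[0,-0.79,-0.21,0,0,0,0.36],[0,-0.85,-0.226,0,0,0,0.4]])

```text
t: 6.65
ee_pos: [0.5746, -0.2003, 0.2137]
orientation: [-0.002, 0.722, 0.692, -0.001]
ft_force: [0.3, 0.7, -2.0]
width: 0.0281
gripper_force: 59.6
```

Call:
drive_tool(rows=[[0,-0.05,-0.014,0,0,0,0],[0,-0.066,-0.016,0,0,0,0.01],[0,-0.066,-0.016,0,0,0,0.01],[0,-0.066,-0.016,0,0,0,0.01]])

```text
t: 7.05
ee_pos: [0.5667, -0.2291, 0.2155]
orientation: [-0.002, 0.724, 0.69, -0.0]
ft_force: [0.3, -0.4, -2.1]
width: 0.0281
gripper_force: 59.6
```

```bash
cat > look.py <<'E'
from h import *
import sys
plan([.5808,-.2312,.16],87.3)
for n in("top","side"):
    p=optics.grab_frame(n)
    ds=models.cut_out(p,"red_cartridge")
    if ds:
        X,uv=cloud(p,ds[0]["mask"]); Y=X[X[:,2]>.08]; r=cv2.minAreaRect(Y[:,:2].astype(np.float32)*1000)
        print(n,ds[0]["confidence"],len(Y),[np.round(v,1) for v in r],"z",np.percentile(Y[:,2],[5,50,95]).round(4))
        hsv=cv2.cvtColor(p["color"],cv2.COLOR_RGB2HSV); m=cv2.dilate(ds[0]["mask"].astype(np.uint8),np.ones((5,5)))>0
        red=m&((hsv[...,0]<8)|(hsv[...,0]>172))&(hsv[...,1]>140)&(hsv[...,2]>60)
        k,lab,st,ce=cv2.connectedComponentsWithStats(red.astype(np.uint8))
        for i in range(1,k):
            if st[i,4]>4:
                Z,_=cloud(p,lab==i); print("  red",st[i],Z.mean(0).round(4),Z.min(0).round(4),Z.max(0).round(4))
    if len(sys.argv)>1:
        a=(140,200,290,370) if n=="top" else (60,200,230,370)
        cv2.imwrite(f"pics/{sys.argv[1]}_{n}.png",cv2.resize(p["color"][a[0]:a[1],a[2]:a[3],::-1],None,fx=5,fy=5,interpolation=cv2.INTER_CUBIC))
E
python3 look.py a; python3 -c "
import cv2,numpy as np
a=cv2.imread('pics/a_top.png');b=cv2.imread('pics/a_side.png');a=cv2.copyMakeBorder(a,0,max(0,b.shape[0]-a.shape[0]),0,0,0)
c=np.hstack([a,b]);print(c.shape);cv2.imwrite('pics/a.png',cv2.resize(c,(800,int(c.shape[0]*800/c.shape[1]))))"
```

```text
t 7.05 pos [ 0.5667 -0.2291  0.2155] yaw 87.29 F [ 0.3 -0.4 -2.1] w 0.0281
row [-0.003   0.0286  0.111 ] [-0.003  -0.0027 -0.0002]
top 0.59 92 [array([ 562.5, -240.2]), array([102.2,  21.7]), np.float64(84.9)] z [0.2122 0.2207 0.226 ]
  red [321 151  10  11  24] [ 0.49   -0.1462  0.5582] [ 0.4781 -0.1871  0.2252] [ 0.5669 -0.138   0.5752]
  red [353 155   7  10  48] [ 0.5577 -0.2817  0.2256] [ 0.5378 -0.2917  0.206 ] [ 0.5713 -0.2509  0.3664]
side 0.6 167 [array([ 566.1, -203.1]), array([33.6, 65.5]), np.float64(4.7)] z [0.203  0.2187 0.2247]
  red [272 112  10  10  69] [ 0.5632 -0.1794  0.2157] [ 0.5502 -0.1898  0.2026] [ 0.5782 -0.1707  0.226 ]
(700, 1100, 3)
```

View pics/a.png

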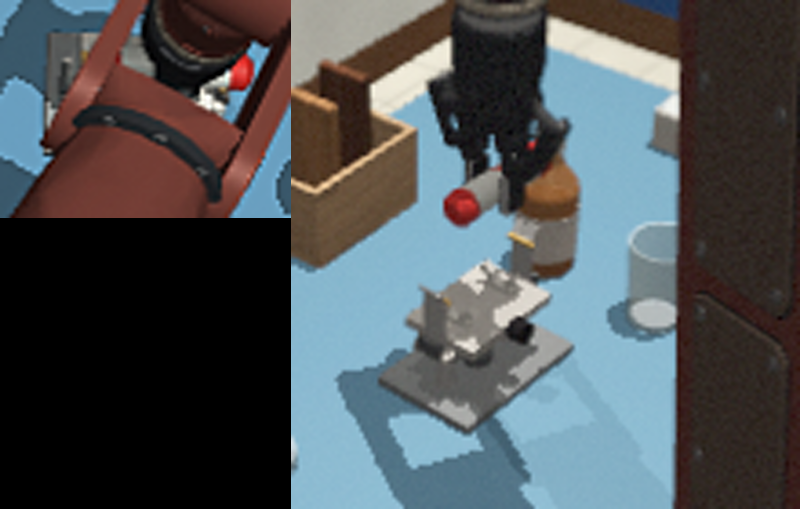

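The picture shows the cartridge held level above the stand, well clear of the bottle. Its +y end is near (462,207). It sits about 2 mm towards −y in the grip, so I line up and go down to just above the clips.

Call:
drive_tool(rows=[[0,0.001,0.028,0,0,0,0],[0,0.001,0.028,0.05,0,0,0],[0,0.001,0.028,0.1,0,0,0],[0,0.001,0.028,0.12,0,0,0],[0,0.001,0.028,0.12,0,0,0],[0,0.001,0.028,0.12,0,0,0]])

```text
t: 7.85
ee_pos: [0.5818, -0.2305, 0.1581]
orientation: [0.0, 0.724, 0.69, 0.0]
ft_force: [0.4, 0.1, -1.2]
width: 0.028
gripper_force: 59.6
```

```bash
python3 look.py b; python3 -c "
from h import *
for _ in range(6):
    p=optics.grab_frame('side'); s=monitor.get_state(); print(s['ee_pos'].round(4),s['ft_force'].round(1))
"
python3 -c "
import cv2
b=cv2.imread('pics/b_side.png')[150:600,0:500];cv2.imwrite('pics/b.png',b)"
```

```text
t 7.85 pos [ 0.5818 -0.2305  0.1581] yaw 87.31 F [ 0.4  0.1 -1.2] w 0.028
row [-0.0015 -0.002  -0.0039] [0.0012 0.0005 0.0002]
top 0.42 80 [array([ 551.3, -259.9]), array([22.9, 92. ]), np.float64(46.1)] z [0.1238 0.1622 0.2854]
  red [350 154   6  10  47] [ 0.5723 -0.2828  0.1701] [ 0.5102 -0.2965  0.1238] [ 0.589  -0.2362  0.4295]
  red [342 164   5   3   6] [ 0.4802 -0.1918  0.5295] [ 0.4778 -0.1963  0.5269] [ 0.4825 -0.1882  0.5313]
side 0.45 143 [array([ 578.5, -203.9]), array([58.7, 24.4]), np.float64(87.3)] z [0.148  0.1614 0.168 ]
  red [269 126   9   9  59] [ 0.5783 -0.1822  0.1588] [ 0.5671 -0.195   0.1454] [ 0.5916 -0.1743  0.168 ]
[ 0.5821 -0.2311  0.1588] [ 0.5 -0.1 -2. ]
[ 0.5819 -0.231   0.1585] [-0.2 -0.2 -2.1]
[ 0.5818 -0.231   0.1583] [-0.6  0.4 -1.5]
[ 0.5816 -0.2309  0.158 ] [-0.4  0.3 -3. ]
[ 0.5815 -0.2308  0.1578] [ 0.   0.4 -1.7]
[ 0.5814 -0.2307  0.1576] [ 0.1 -0.3 -1.9]
```

View pics/b.png

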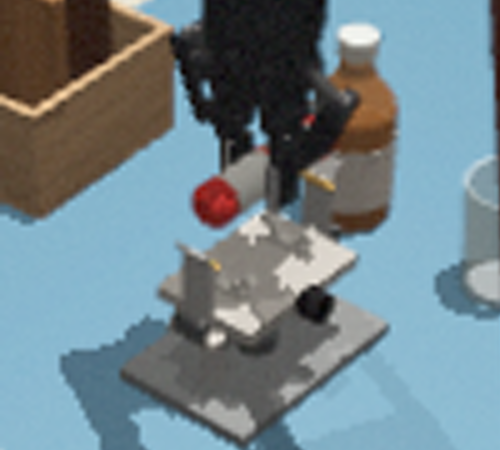

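```bash
cat > face.py <<'E'
from h import *
out=[]
for _ in range(8):
    p=optics.grab_frame("side"); s=monitor.get_state(); e=s["ee_pos"]
    hsv=cv2.cvtColor(p["color"],cv2.COLOR_RGB2HSV)
    red=((hsv[...,0]<8)|(hsv[...,0]>172))&(hsv[...,1]>140)&(hsv[...,2]>60)
    X,uv=cloud(p,red); D=X-(e-[0,0,.0065]); a=np.radians(87.3)
    l=D@[np.cos(a),np.sin(a),0]; u=D@[np.sin(a),-np.cos(a),0]; w=D[:,2]
    k=(l>.03)&(l<.08)&(abs(u)<.03)&(abs(w)<.03); l,u,w=l[k],u[k],w[k]
    j=np.hypot(u,w)<.008
    out.append([k.sum(),j.sum(),u.mean(),np.median(l[j]),l[j].std(),w.max(),*e])
o=np.array(out); print(o.round(4)[[0,-1]]); print("mean face offset",o[:,3].mean().round(4),"w max",o[:,5].mean().round(4))
plan([.5808,-.2292,.1365],87.3)
E
python3 face.py
```

```text
[[ 6.000e+01  1.100e+01 -6.500e-03  5.410e-02  1.400e-03  1.650e-02
   5.813e-01 -2.307e-01  1.574e-01]
 [ 6.200e+01  1.100e+01 -6.100e-03  5.400e-02  1.600e-03  1.530e-02
   5.813e-01 -2.306e-01  1.572e-01]]
mean face offset 0.054 w max 0.016
t 8.75 pos [ 0.5813 -0.2306  0.1572] yaw 87.28 F [-0.6  0.  -2.6] w 0.0281
row [ 0.0028 -0.0011  0.0415] [-0.0001 -0.0001 -0.0005]
```

```bash
cat > fit.py <<'E'
from h import *
import itertools
def proj(p,X):
    M,c=cam(p); C=(X-c)@M.T; s=C[:,:2]/C[:,2:]; s*=1+p["k1"]*(s**2).sum(1,keepdims=True)
    return s*K(p)+[p["cx"],p["cy"]]
a=np.radians(87.3); A=np.array([np.cos(a),np.sin(a),0]); B=np.array([np.sin(a),-np.cos(a),0]); th=np.linspace(0,2*np.pi,40)
def hull(p,c,ls):
    P=np.vstack([c+l*A+r*(np.cos(th)[:,None]*B+np.sin(th)[:,None]*[0,0,1]) for l,r in ls])
    return cv2.convexHull(proj(p,P).astype(np.float32))
def fill(h,o,S=8,N=40):
    m=np.zeros((N*S,N*S),np.uint8); cv2.fillConvexPoly(m,np.round(((h[:,0]-o+.5)*S-.5)).astype(np.int32),1)
    return m.reshape(N,S,N,S).mean((1,3))
for n,sg in(("side",1),("top",-1)):
    p=optics.grab_frame(n); e=monitor.get_state()["ee_pos"]; c0=e-[0,0,.0065]
    hsv=cv2.cvtColor(p["color"],cv2.COLOR_RGB2HSV)
    red=(((hsv[...,0]<8)|(hsv[...,0]>172))&(hsv[...,1]>150)&(hsv[...,2]>60)).astype(float)
    o=np.round(proj(p,(c0+sg*.055*A)[None])[0])-20; o=o.astype(int); r=red[o[1]:o[1]+40,o[0]:o[0]+40]
    if n=="top":  # keep only blob near the cap (arm is red too)
        k,lab,st,ce=cv2.connectedComponentsWithStats(r.astype(np.uint8)); i=1+np.argmin(np.hypot(*(ce[1:]-20).T)); r=(lab==i).astype(float); print(st[i])
    best=[]
    for d,L,z,x in itertools.product(np.arange(-.008,.0085,.001),(.012,.015,.018),(-.003,0,.003),(-.003,0,.003)):
        c=c0+d*A+x*B+[0,0,z]; m=fill(hull(p,c,[(sg*.06,.009),(sg*.054,.015),(sg*(.06-L),.015)]),o)-0
        b=fill(hull(p,c,[(sg*(.06-L),.015),(sg*(.06-L-.001),.015)]),o) if False else 0
        best.append((np.minimum(m,r).sum()/np.maximum(m,r).sum(),d,L,z,x))
    best.sort(reverse=True)
    for q in best[:6]: print(n,np.round(q,4))
E
python3 fit.py
```

```text
side [ 0.8339 -0.006   0.012   0.003  -0.003 ]
side [ 0.8311 -0.005   0.012   0.003  -0.003 ]
side [ 0.8222 -0.008   0.012   0.      0.    ]
side [ 0.8151 -0.008   0.015   0.      0.    ]
side [ 0.8121 -0.007   0.012   0.003  -0.003 ]
side [ 0.809 -0.005  0.015  0.003 -0.003]
[18 16  6 10 44]
top [ 0.7843 -0.002   0.012   0.003  -0.003 ]
top [ 0.784 -0.003  0.012  0.003 -0.003]
top [ 0.7812 -0.004   0.012  -0.003   0.    ]
top [ 0.7771 -0.003   0.012   0.     -0.003 ]
top [ 0.774 -0.003  0.012 -0.003  0.   ]
top [ 0.7604 -0.004   0.012  -0.003  -0.003 ]
```

Call:
drive_tool(rows=[[0,0.005,0.002,0,0,0,0],[0,0.005,0.002,0.01,0,0,0],[0,0.005,0.002,0.02,0,0,0],[0,0.005,0.002,0.03,0,0,0],[0,0.005,0.002,0.032,0,0,0],[0,0.005,0.002,0.032,0,0,0],[0,0.005,0.002,0.032,0,0,0],[0,0.005,0.002,0.032,0,0,0]], newtons=90)

```text
t: 9.65
ee_pos: [0.5827, -0.2283, 0.1416]
orientation: [0.0, 0.724, 0.69, 0.0]
ft_force: [-0.2, -0.2, -1.6]
width: 0.0276
gripper_force: 88.7
```

```bash
cat > st.py <<'E'
from h import *
F=[];m=[]
for _ in range(5):
    optics.grab_frame("side"); s=monitor.get_state(); F.append(s["ft_force"]); m.append(s["moment"])
print("F",np.mean(F,0).round(2),"M",np.mean(m,0).round(3)); plan([.5823,-.2283,.14],87.3,s)
E
python3 fit.py; python3 st.py
```

```text
side [ 0.8627 -0.006   0.012   0.003  -0.003 ]
side [ 0.8558 -0.008   0.015   0.      0.    ]
side [ 0.8549 -0.004   0.015   0.003  -0.003 ]
side [ 0.8513 -0.005   0.012   0.003  -0.003 ]
side [ 0.8494 -0.007   0.015   0.      0.    ]
side [ 0.8485 -0.005   0.015   0.003  -0.003 ]
[18 16  6 10 40]
top [ 0.798 -0.003  0.012  0.003 -0.003]
top [ 0.7865 -0.003   0.012   0.     -0.003 ]
top [ 0.7777 -0.004   0.012   0.     -0.003 ]
top [ 0.7752 -0.002   0.012   0.003  -0.003 ]
top [ 0.7715 -0.004   0.012  -0.003   0.    ]
top [ 0.7691 -0.004   0.012  -0.003  -0.003 ]
F [-0.03  0.21 -1.85] M [0.032 0.013 0.001]
t 10.0 pos [ 0.5824 -0.2282  0.1414] yaw 87.28 F [ 0.4 -0.1 -2.1] w 0.0279
row [-0.0002 -0.0003  0.0028] [ 0.0001  0.     -0.0006]
```

Call:
drive_tool(rows=[[0,0,0.001,0.002,0,0,0],[0,0,0.001,0.004,0,0,0],[0,0,0.001,0.006,0,0,0],[0,0,0.001,0.008,0,0,0],[0,0,0.001,0.01,0,0,0],[0,0,0.001,0.012,0,0,0],[0,0,0.001,0.012,0,0,0]])

```text
t: 10.7
ee_pos: [0.5838, -0.2286, 0.1364]
orientation: [0.001, 0.724, 0.69, 0.0]
ft_force: [0.5, -0.7, 3.4]
width: 0.0276
gripper_force: 89.2
```

```bash
python3 st.py
```

```text
F [0.26 0.3  4.11] M [-0.026 -0.103  0.007]
t 10.95 pos [ 0.5837 -0.2285  0.1362] yaw 87.28 F [0.7 0.3 5. ] w 0.0276
row [ 0.0004 -0.0028 -0.0077] [ 0.0025  0.001  -0.0005]
```

Call:
drive_tool(rows=[[0,0,0,0.002,0,0,0],[0,0,0,0.002,0,0,0],[0,0,0,0.004,0,0,0],[0,0,0,0.004,0,0,0]])

```text
t: 11.35
ee_pos: [0.5833, -0.2285, 0.1336]
orientation: [0.001, 0.724, 0.69, 0.0]
ft_force: [1.9, -0.3, 3.0]
width: 0.0273
gripper_force: 89.2
```

```bash
python3 st.py
```

```text
F [ 0.48 -0.51  2.18] M [-0.194 -0.143  0.005]
t 11.6 pos [ 0.5826 -0.2281  0.1327] yaw 87.27 F [ 0.6 -0.9  1.6] w 0.0277
row [-0.0003 -0.0006 -0.0145] [-0.001  -0.0003 -0.0006]
```

Call:
drive_tool(rows=[[0,0,0,0.002,0,0,0],[0,0,0,0.002,0,0,0],[0,0,0,0.004,0,0,0],[0,0,0,0.004,0,0,0]])

```text
t: 12.0
ee_pos: [0.5828, -0.2283, 0.1312]
orientation: [-0.0, 0.724, 0.69, -0.0]
ft_force: [0.8, -1.6, 2.0]
width: 0.0272
gripper_force: 89.4
```

```bash
python3 st.py
```

```text
F [ 0.45 -0.36  1.96] M [-0.226 -0.042 -0.016]
t 12.25 pos [ 0.5829 -0.2282  0.1312] yaw 87.28 F [ 0.3 -0.6  2.1] w 0.0277
row [-0.0002 -0.0013 -0.0177] [ 0.      0.     -0.0005]
```

```bash
python3 - <<'E'
from h import *
p=optics.grab_frame("side")
cv2.imwrite("pics/c.png",cv2.resize(p["color"][80:180,240:330,::-1],None,fx=6,fy=6,interpolation=cv2.INTER_CUBIC))
E
```

```text
(no output)
```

View pics/c.png

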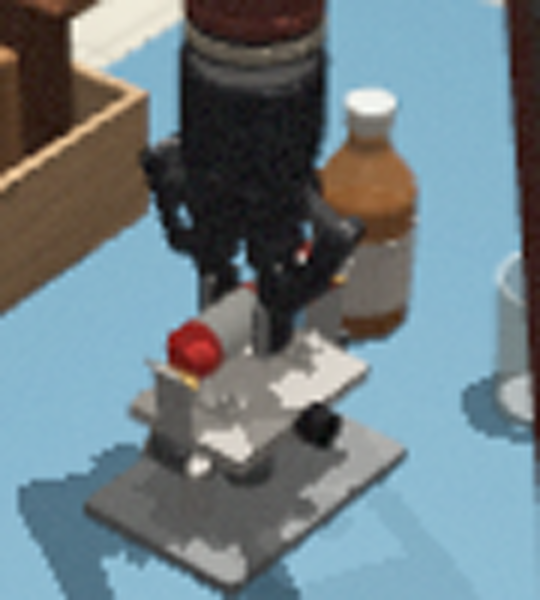

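The cap's end is between the clips, with the bead at (190,380) under its chamfer, and it looks level. Forces are low, so I continue.

Call:
drive_tool(rows=[[0,0,0,0.002,0,0,0],[0,0,0,0.004,0,0,0],[0,0,0,0.006,0,0,0],[0,0,0,0.006,0,0,0]])

```text
t: 12.7
ee_pos: [0.5827, -0.228, 0.1277]
orientation: [-0.0, 0.724, 0.69, -0.0]
ft_force: [0.8, -1.0, -0.5]
width: 0.0279
gripper_force: 89.2
```

```bash
python3 st.py
```

```text
F [ 1.29 -0.43 -1.18] M [-0.12  -0.162 -0.003]
t 12.95 pos [ 0.5827 -0.228   0.1277] yaw 87.27 F [ 1.5 -1.1 -1.4] w 0.0276
row [-0.0006 -0.0008 -0.0246] [-0.0007 -0.0006 -0.0006]
```

Call:
drive_tool(rows=[[0,0,0,0.002,0,0,0],[0,0,0,0.004,0,0,0],[0,0,0,0.004,0,0,0],[0,0,0,0.004,0,0,0]])

```text
t: 13.35
ee_pos: [0.5828, -0.2281, 0.1261]
orientation: [-0.0, 0.724, 0.69, -0.0]
ft_force: [-0.2, -1.1, 0.4]
width: 0.0276
gripper_force: 89.2
```

```bash
python3 st.py
```

```text
F [ 0.34 -0.15 -0.27] M [-0.044  0.003  0.014]
t 13.6 pos [ 0.5828 -0.2282  0.1262] yaw 87.27 F [ 0.  -0.4 -0.1] w 0.0275
row [-0.0003 -0.001  -0.0277] [-0.0003 -0.0002 -0.0006]
```

Call:
drive_tool(rows=[[0,0,0,0.004,0,0,0],[0,0,0,0.007,0,0,0],[0,0,0,0.01,0,0,0],[0,0,0,0.013,0,0,0],[0,0,0,0.016,0,0,0],[0,0,0,0.016,0,0,0]])

```text
t: 14.2
ee_pos: [0.5829, -0.2282, 0.1179]
orientation: [-0.0, 0.724, 0.69, 0.0]
ft_force: [0.3, 0.3, -0.8]
width: 0.0277
gripper_force: 89.1
```

```bash
python3 st.py
```

```text
F [ 0.93 -0.36 -1.35] M [-0.077 -0.206  0.028]
t 14.45 pos [ 0.5829 -0.2282  0.1179] yaw 87.27 F [ 0.7 -0.5 -1.5] w 0.0275
row [-0.0003 -0.0011 -0.0442] [-0.0001 -0.0002 -0.0006]
```

Call:
drive_tool(rows=[[0,0,0,0.004,0,0,0],[0,0,0,0.006,0,0,0],[0,0,0,0.008,0,0,0],[0,0,0,0.008,0,0,0]])

```text
t: 14.85
ee_pos: [0.5829, -0.2282, 0.114]
orientation: [-0.0, 0.724, 0.69, 0.0]
ft_force: [-0.0, -1.3, -1.2]
width: 0.0277
gripper_force: 89.1
```

```bash
python3 st.py
```

```text
F [ 0.41 -0.04 -1.06] M [-0.062 -0.111 -0.02 ]
t 15.1 pos [ 0.5828 -0.2282  0.114 ] yaw 87.27 F [-0.  -0.1 -1.2] w 0.0275
row [-0.0003 -0.001  -0.052 ] [-0.0003 -0.0002 -0.0006]
```

Call:
drive_tool(rows=[[0,0,0,0.001,0,0,0],[0,0,0,0.002,0,0,0],[0,0,0,0.002,0,0,0]])

```text
t: 15.4
ee_pos: [0.5819, -0.2278, 0.112]
orientation: [-0.001, 0.724, 0.69, -0.0]
ft_force: [0.7, -1.2, -5.9]
width: 0.0276
gripper_force: 89.2
```

```bash
python3 st.py
```

```text
F [-0.1  -1.24 -6.94] M [-0.138 -0.019  0.034]
t 15.65 pos [ 0.5818 -0.2278  0.1119] yaw 87.28 F [-0.2 -1.2 -7.5] w 0.0275
row [-0.0009  0.0009 -0.0561] [-0.0035 -0.0012 -0.0005]
```

Fz has turned downward: the clips are pulling it in. I take 1 mm steps from here.

Call:
drive_tool(rows=[[0,0,0,0.001,0,0,0],[0,0,0,0.002,0,0,0],[0,0,0,0.002,0,0,0]])

```text
t: 15.95
ee_pos: [0.5825, -0.228, 0.112]
orientation: [-0.001, 0.724, 0.69, -0.0]
ft_force: [-1.5, -0.5, -6.6]
width: 0.0279
gripper_force: 89.2
```

```bash
python3 st.py
```

```text
F [-1.53 -0.35 -6.43] M [ 0.014  0.145 -0.036]
t 16.2 pos [ 0.5828 -0.2281  0.1122] yaw 87.27 F [-1.5  0.  -7.1] w 0.0274
row [-0.0005 -0.001  -0.0556] [-0.0003 -0.0004 -0.0006]
```

Call:
drive_tool(rows=[[0,0,0,0.001,0,0,0],[0,0,0,0.002,0,0,0],[0,0,0,0.002,0,0,0]])

```text
t: 16.5
ee_pos: [0.5836, -0.2284, 0.1118]
orientation: [0.001, 0.724, 0.69, 0.0]
ft_force: [-0.3, -0.2, -5.5]
width: 0.0273
gripper_force: 89.3
```

```bash
python3 st.py
```

```text
F [ 0.36 -0.25 -4.86] M [ 0.019 -0.051 -0.044]
t 16.75 pos [ 0.5836 -0.2284  0.1117] yaw 87.27 F [ 1.1 -0.4 -5. ] w 0.0277
row [-0.     -0.0025 -0.0566] [ 0.002   0.0005 -0.0006]
```

Call:
drive_tool(rows=[[0,0,0,0.001,0,0,0],[0,0,0,0.002,0,0,0],[0,0,0,0.002,0,0,0]])

```text
t: 17.05
ee_pos: [0.583, -0.2283, 0.1102]
orientation: [0.0, 0.724, 0.69, 0.0]
ft_force: [-0.1, 0.1, -4.2]
width: 0.0272
gripper_force: 89.3
```

```bash
python3 st.py
```

```text
F [ 1.34 -0.29 -5.6 ] M [-0.05  -0.148  0.026]
t 17.3 pos [ 0.583  -0.2283  0.1102] yaw 87.29 F [ 2.1 -0.7 -6. ] w 0.0274
row [-0.0001 -0.0014 -0.0596] [ 0.0002  0.0003 -0.0003]
```

Call:
drive_tool(rows=[[0,0,0,0.001,0,0,0],[0,0,0,0.002,0,0,0],[0,0,0,0.002,0,0,0]])

```text
t: 17.6
ee_pos: [0.5833, -0.2283, 0.1097]
orientation: [0.0, 0.724, 0.69, 0.0]
ft_force: [1.3, -0.1, -3.1]
width: 0.0276
gripper_force: 89.5
```

```bash
python3 st.py
```

```text
F [ 0.81  0.36 -2.69] M [ 0.014 -0.123  0.031]
t 17.85 pos [ 0.5833 -0.2283  0.1097] yaw 87.28 F [ 0.5  1.3 -2.9] w 0.0273
row [-0.0001 -0.002  -0.0606] [ 0.0011  0.0003 -0.0004]
```

Call:
drive_tool(rows=[[0,0,0,0.001,0,0,0],[0,0,0,0.001,0,0,0],[0,0,0,0.001,0,0,0]])

```text
t: 18.15
ee_pos: [0.5835, -0.2284, 0.1095]
orientation: [0.001, 0.724, 0.69, 0.0]
ft_force: [0.9, 1.0, -0.3]
width: 0.0271
gripper_force: 89.9
```

```bash
python3 st.py; python3 - <<'E'
from h import *
p=optics.grab_frame("side")
cv2.imwrite("pics/d.png",cv2.resize(p["color"][100:180,250:320,::-1],None,fx=7,fy=7,interpolation=cv2.INTER_CUBIC))
E
```

```text
F [1.37 0.96 1.23] M [ 0.108 -0.201  0.101]
t 18.4 pos [ 0.5835 -0.2284  0.1094] yaw 87.28 F [0.7 0.7 2.8] w 0.0272
row [-0.     -0.0023 -0.0612] [ 0.0016  0.0004 -0.0005]
```

View pics/d.png

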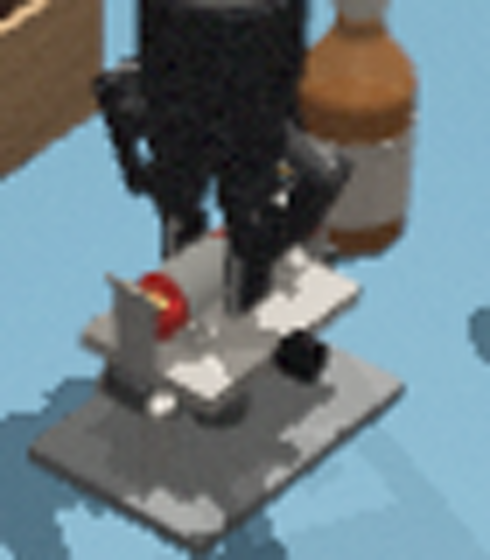

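The bead (160,295) now sits over the upper chamfer of the cap. Force rises steeply (4 N for 0.5 mm), so it is on the saddles. I release and retreat.

Call:
drive_tool(rows=[[0.6,0,0,0,0,0,0],[0.8,0,0,0,0,0,0],[1,0,0,0,0,0,0],[1,0,0,0,0,0,0],[1,0,0,0,0,0,0],[1,0,0,0,0,0,0]])

```text
t: 19.05
ee_pos: [0.5828, -0.2283, 0.1088]
orientation: [-0.0, 0.724, 0.69, -0.0]
ft_force: [-0.5, -0.3, -0.5]
width: 0.0852
gripper_force: 0.0
```

Call:
drive_tool(rows=[[1,0,0,-0.02,0,0,0],[1,0,0,-0.06,0,0,0],[1,0,0,-0.12,0,0,0],[1,0,0,-0.2,0,0,0],[1,0,0,-0.3,0,0,0],[1,0.1,0,-0.38,0,0,0],[1,0.2,0,-0.4,0,0,0],[1,0.3,0,-0.4,0,0,0],[1,0.4,0,-0.4,0,0,0],[1,0.4,0,-0.4,0,0,0]])

```text
t: 20.05
ee_pos: [0.5924, -0.0239, 0.3105]
orientation: [0.0, 0.722, 0.692, 0.001]
ft_force: [-0.5, -0.0, -0.8]
width: 0.0856
gripper_force: 0.0
```

```bash
sed -i 's/Y=X\[X\[:,2\]>.08\]/Y=X[X[:,2]>.09]/' look.py; python3 look.py e; python3 -c "
import cv2,numpy as np
a=cv2.imread('pics/e_top.png');b=cv2.imread('pics/e_side.png')[200:500,0:400]
cv2.imwrite('pics/e.png',np.hstack([a,b]))"
```

```text
t 20.05 pos [ 0.5924 -0.0239  0.3105] yaw 87.54 F [-0.5 -0.  -0.8] w 0.0856
row [-0.4158 -0.0059  0.3002] [ 0.0025 -0.0024  0.0053]
top 0.62 339 [array([ 581.9, -230.7]), array([106.7,  29.3]), np.float64(87.9)] z [0.1044 0.1143 0.1198]
  red [313 155   5  10  38] [ 0.5818 -0.1821  0.1136] [ 0.5689 -0.1871  0.1015] [ 0.5957 -0.1754  0.1204]
  red [332 156   1   7   7] [ 0.5832 -0.232   0.1141] [ 0.5746 -0.2326  0.111 ] [ 0.593  -0.2315  0.1179]
  red [346 157   5   9  36] [ 0.5774 -0.2811  0.114 ] [ 0.5667 -0.2876  0.105 ] [ 0.5905 -0.2752  0.1232]
side 0.77 240 [array([ 578.8, -235.2]), array([123.8,  29.3]), np.float64(89.2)] z [0.098  0.1125 0.1175]
  red [290 126   6   7  20] [ 0.5715 -0.2832  0.1112] [ 0.5638 -0.2971  0.1017] [ 0.5851 -0.2741  0.1181]
  red [270 139   7   9  30] [ 0.5754 -0.183   0.1102] [ 0.5672 -0.1913  0.0992] [ 0.5913 -0.1739  0.1175]
```

View pics/e.png

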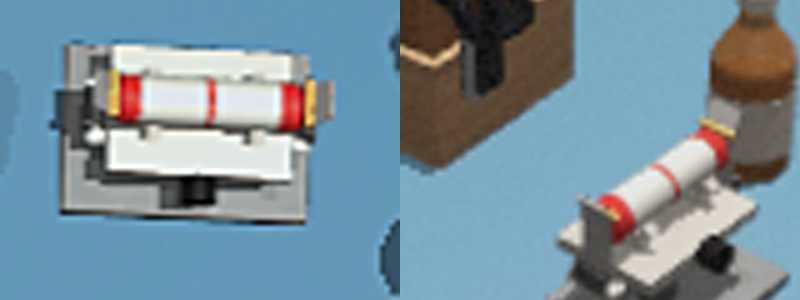

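It is seated level under both beads, with its caps at (130,98) and (292,107), centred at y ≈ −0.2316 against the stand's −0.2312. Handing in.

```bash
python3 -c "
from workcell import close_job
print(close_job())"
```

```text
the job is handed in; nothing more can be done
None
```

I fitted the red-capped cartridge in the clip stand, let go and handed the job in; the last pictures show it level, centred and under both clips, though the hand-in returned no verdict.

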